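# Shut, pin and press a hinged soap mould

## Task

A brush has been left lying across the open wooden soap mould: take it off and lay it flat on the table, bristles down, clear of the mould and its hinged lid. Swing the lid down, then take the steel pin out of its rest and push it down through the hole in the lid into the hole in the lower half, right up to its collar. Finish still gripping the pin and pressing it down, with nothing else pushing on the mould, so that the two halves stay squeezed fully shut against their springs; do not let go, and leave the jar, tub and pepper where they stand.

Things in the scene. Friction and masses are not known exactly. Their poses are not given: they have to be found in the camera images.
- mould: lower half of the wooden soap mould, screwed to the table: 165 (x) x 150 (y) x 40 mm high, origin under its centre. Its front, away from the hinge, is at -x: a solid block from x = -85 to -35 mm, with pockets 26 mm deep behind it. Two brass spring plungers, 10 mm thick, stand 6 mm out of that block's top at x = -60, y = -60 and +60 mm. Steel tabs stick out 24 mm at the sides
- base_hole (a point): mouth of the upright round through hole (16 mm wide, 40 mm deep) in the front block of the lower half, at x = -60, y = 0, z = 40 mm of the mould
- lid (a joint): angle of the hinged upper half (lid, a 165 x 150 x 14 mm wooden plate, 0.3 kg): 0 = flat on the lower half, 1.57 = upright, 1.95 = leaning back on its stop. Past upright it stays back; from about 1.2 downwards it falls shut slowly by itself. The plungers stop it 6 mm ajar at the front (about 0.04); pressing it fully shut at the hole takes about 6 N
- lid_hinge (a point): middle of the lid's hinge axis, which runs along the mould's y, 85 mm behind its centre and 40 mm up; slight friction (0.06 N m). The plate spans 5 to 170 mm from it; when shut its underside is at this height
- lid_edge (a point): middle of the lid's free edge (14 mm thick, 150 mm long), 170 mm from the hinge axis; the highest part of the lid when it is open
- lid_hole (a point): centre of the 16 mm through hole in the lid, on the lid's outer (top when shut) face, 145 mm from the hinge axis; it comes over base_hole as the lid shuts
- pin_rest: light wooden block 60 x 60 x 45 mm fixed to the table, with a 16 mm upright hole in its middle in which the pin stands; origin under its centre
- pin: loose steel pin, 90 mm long, 0.05 to 0.1 kg; origin at the middle of its lower tip, z up along it. Shank 12 mm thick with a coned tip, from 0 to 40 mm; collar 30 mm wide from 40 to 45 mm; round handle 18 mm thick from 45 to 90 mm. It hangs by its collar on the rest. Fully home, the collar sits on the lid and the tip is 14 mm above the table
- pin_grip (a point): middle of the pin's round handle, 67 mm above its tip
- brush: wooden scrubbing brush 152 long (its y) x 56 wide (its x) x 46 mm high, lying from front to back over the front block, the pin hole and the pockets of the open mould, bristles down; origin at the centre of its underside, z up
- jar: bystander: jar 64 x 68 x 84 mm with a green lid, origin under its centre
- tub: bystander: round tub 72 mm wide and 71 mm high, origin under its centre
- pepper: bystander: red pepper 76 x 79 x 106 mm, origin under its centre

How it is judged:
By the outcome, as a careful person would: the job done as asked, in the order asked, and still so for the second after the job is handed in, while the arm keeps its last pose, push and grip.
It also fails if it takes over 70 s, if anything falls off the work surface, if the arm or the gripper's body presses on something with over 40 N, if the wrist force passes 120 N, or if a joint passes its speed limit or range.

## Robot

A 6-joint arm with a two-finger parallel gripper is mounted at the origin on a cart in front of the work surface, level with it; the furniture and walls round the work are solid. World frame = base frame: x ahead of the robot, y to its left, z up, the work surface at z = 0. Lengths are in m, angles in rad, forces in N, time in s.
With the tool pointing down it reaches from about 0.3 to 0.875 m from the base axis. Payload 6.4 kg.
Tool frame: the origin (TCP) lies at the centre of the arm's flange, where the gripper is bolted on; the fingertips stand 173 mm ahead of it and the grasp point (between the pads) lies 155 mm ahead of it; z points along the fingers, x is the direction in which the jaws open and shut, and the axes are right-handed (so a half turn about z gives the same grasp; the last joint's range is limited). The gripper opens to 85 mm and grips with 20 to 120 N. Pads are 22 mm wide; open, the fingers measure 114 mm over their backs; the gripper's body (76 mm by 85 mm) begins 54 mm behind the grasp point. The pads swing forward as they close: fully open they stand 13 mm farther back than shut.
Start: joints at [0.971, 0.181, 1.607, -0, 1.354, -0.206], TCP at [0.221, 0.531, 0.405] pointing down, gripper open.
Joint ranges: [-2.99, 2.99], [-0.89, 2.07], [0.3, 2.58], [-1.14, 4.28], [0, 2.63], [-3.12, 3.12]. Speed limits (rad/s): [2.57, 2.57, 3.01, 3.14, 3.14, 3.14].

## Interface

Orientations are given as a unit quaternion [w, x, y, z].
In Python, from bench import ctrl gives the robot as it stands. The module is installed in compiled form; this text tells all that it offers.
- The arm moves only by the tool move_arm, never from a script. Its argument "moves" is a list of rows, each an object of numbers: "gripper": the opening in per cent of the stroke, from 0 (shut) to 100 (fully open); "x", "y", "z": the shift along the tool's x, y, z in cm; "roll": the turn about the tool's z in degrees. In form: [{"gripper": .., "x": .., "y": .., "z": .., "roll": ..}, ...]. A call has 1 to 5 rows; each row shifts and turns the commanded pose from where the row before left it, along the tool's axes as they then stand; what a row does not reach is not made up. A row lasts 1/8 s, in which the tool goes at most 62.5 mm and 10.7 degrees, less where a joint would pass 70% of its speed; a pose out of reach is approached as far as the arm can. A call is refused whole if a number of a shift passes 6.25 or a number of a turn 10.7, either way. A call with a gripper value outside its range is refused whole. The fingers move at their own pace and stop on an object; the grip force is fixed at half the most. Time passes only in rows, so rows that do not move let the fingers close. It gives the time, the measured TCP pose, the force and the opening at its end, in the units of the state.
- ctrl.get_obs(): the state, without advancing time (a new reading comes with each control period).
- ctrl.camera(name): name is "scene" or "top" or "wrist"; returns a dict with "img" (480x640x3 uint8, red, green, blue), "fx", "fy", "cx", "cy" (pixels), "D" ([k1, k2, p1, p2, k3] as OpenCV has them; the pictures are not rectified), "world_from_camera" (4x4, takes a point from camera to world coordinates); the wrist camera has in their place "tool_from_camera" (4x4, takes a point from camera to tool coordinates, whose origin is the TCP and whose axes are the tool frame's). Camera axes: x right, y up, looking along -z (the intrinsics and any distortion apply to the point x, -y, -z); pixel columns grow to the right and rows downward; lengths in m; the calibration is good to about 2 mm. A picture is of the moment at which its call begins: read the wrist's pose just before it. There is no depth.
- ctrl.hand_in(): hands the job in, once; it reports no verdict.
The state is a dict: "time_s": time; "q": joint angles; "dq": joint speeds; "joint_efforts": joint torques, N m; "eef_pos": TCP position; "eef_rot": TCP orientation; "wrist_force": force on the tool from outside, world axes, zero at the start; "torque": the same for the moment, N m; "opening": opening from 0.0 (shut) to 1.0 (fully open).
Only numpy, scipy, OpenCV 4.12 (cv2) and the standard library are available. Lean on these libraries where they do the work, as an engineer would, in place of code of your own. Each camera call takes 0.05 s, during which the arm holds its last target. There are 200 camera calls.

## Working session

There is one attempt and no reset: what is moved stays moved. The work goes in short steps, Python scripts to look and compute and a tool call to move; the robot and the scene stay as the last step left them, time stands still between calls to the robot, and variables do not carry over. Pictures are saved under pics/ and viewed, about 8 in all and at most 12, crops included, and the job is handed in when it is done.

Besides the shell and the picture viewer there is one more tool, called after "Call:" in YAML: its name, and indented under it one key for each argument. move_arm: Moves the arm, as the interface text tells. Its arguments: {"type":"object","properties":{"moves":{"type":"array","items":{"type":"object","properties":{"gripper":{"type":"number"},"x":{"type":"number"},"y":{"type":"number"},"z":{"type":"number"},"roll":{"type":"number"}}}}},"required":["moves"]}

```bash
mkdir -p pics; cat > h.py <<'E'
import numpy as np, cv2
from bench import ctrl
def shot(name, fn, crop=None, scale=1):
    o=ctrl.get_obs(); c=ctrl.camera(name); im=c["img"][:,:,::-1]
    cv2.imwrite("pics/raw_"+fn,im)
    if crop: x0,y0,x1,y1=crop; im=im[y0:y1,x0:x1]
    if scale!=1: im=cv2.resize(im,None,fx=scale,fy=scale,interpolation=cv2.INTER_CUBIC)
    cv2.imwrite("pics/"+fn,im); return o,c
def T(o):
    from scipy.spatial.transform import Rotation as R
    M=np.eye(4); w,x,y,z=o["eef_rot"]; M[:3,:3]=R.from_quat([x,y,z,w]).as_matrix(); M[:3,3]=o["eef_pos"]; return M
def wc(o,c): return c["world_from_camera"] if "world_from_camera" in c else T(o)@np.array(c["tool_from_camera"])
def KD(c): return np.array([[c["fx"],0,c["cx"]],[0,c["fy"],c["cy"]],[0,0,1.]]),np.array(c["D"],float)
def px2z(W,c,uv,z):
    K,D=KD(c); p=cv2.undistortPoints(np.array([[uv]],float),K,D)[0,0]
    W=np.array(W); d=W[:3,:3]@np.array([p[0],-p[1],-1]); o=W[:3,3]; return o+d*(z-o[2])/d[2]
def proj(W,c,P):
    K,D=KD(c); Q=np.linalg.inv(np.array(W))@np.r_[np.array(P,float).reshape(-1,3).T,np.ones((1,np.size(P)//3))]
    return cv2.projectPoints((Q[:3].T*[1,-1,-1]).copy(),np.zeros(3),np.zeros(3),K,D)[0][:,0]
E
python3 - <<'E'
from h import *
import pickle
for n in ("scene","top"):
    o,c=shot(n,n+"1.png",scale=1.25); pickle.dump((o,c),open(n+".pkl","wb"))
    print(n,np.round(wc(o,c),3).tolist(),c["fx"],c["D"])
print(o)
E
```

```text
scene [[0.477, 0.441, -0.76, -0.519], [-0.879, 0.215, -0.427, -0.607], [-0.025, 0.872, 0.49, 0.76], [0.0, 0.0, 0.0, 1.0]] 563.9090634727644 [0.0102536 0.        0.        0.        0.       ]
top [[0.029, 0.998, -0.049, 0.527], [-1.0, 0.029, -0.009, -0.018], [-0.008, 0.049, 0.999, 1.034], [0.0, 0.0, 0.0, 1.0]] 434.9025942019058 [-0.04739383  0.          0.          0.          0.        ]
{'time_s': 0.05, 'q': array([ 9.70683793e-01,  1.81525926e-01,  1.60799290e+00,  7.65232347e-06,
        1.35380001e+00, -2.06306150e-01]), 'dq': array([-0.00041346, -0.00181234, -0.00039711, -0.00020705, -0.00058535,
        0.00035775]), 'joint_efforts': array([-1.41211014e-03, -4.46260858e+01, -3.52579629e+01, -3.48118065e-04,
        4.32640009e-03,  2.55869975e-05]), 'eef_pos': array([0.22047257, 0.53078127, 0.4037997 ]), 'eef_rot': array([ 3.18424578e-04,  8.31777226e-01,  5.55108909e-01, -8.02210273e-04]), 'wrist_force': array([-0.13316945,  0.33733025, -0.53382348]), 'torque': array([-0.02226837,  0.00519789,  0.00638894]), 'opening': 1.0005601563129882}
```

View pics/scene1.png

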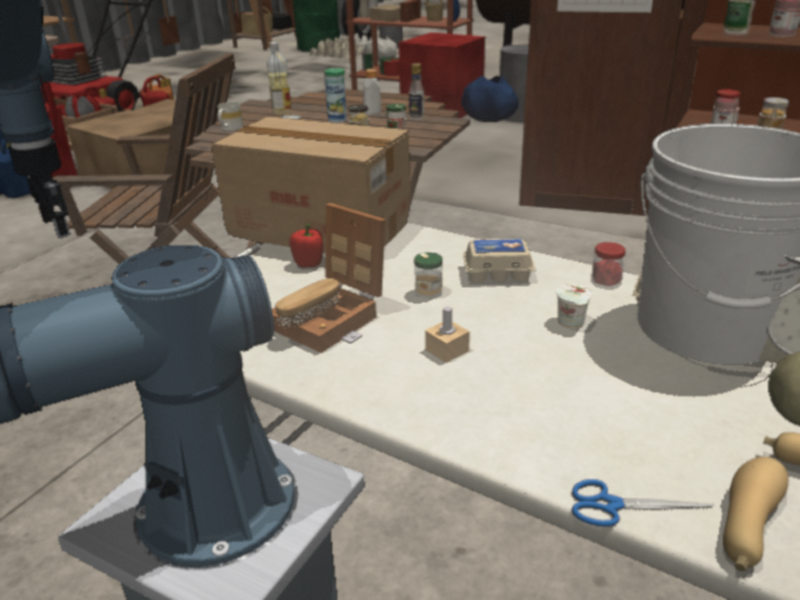

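View pics/top1.png

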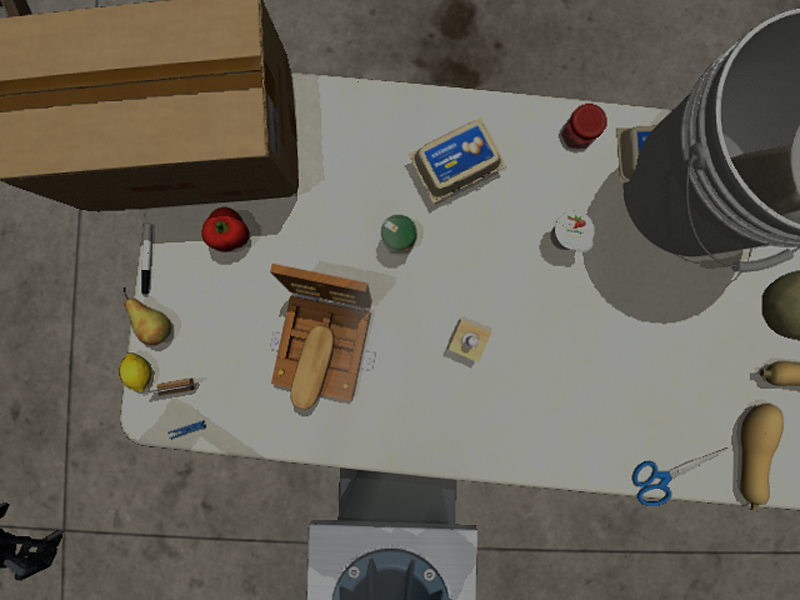

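The scene view shows the arm parked at the left, with the mould open, the brush lying on it and the pin in its rest. In the top view (800x600), the mould is around (320,345), the brush runs from (305,400) to (320,335), and the pin is at (470,342). The jar is at (399,232), the pepper at (225,230) and the tub at (573,232). I'll zoom into the same frame for corner positions.

```bash
python3 - <<'E'
import cv2
im=cv2.imread("pics/raw_top1.png")[200:340,205:405]
im=cv2.convertScaleAbs(im,alpha=1.6,beta=10)
cv2.imwrite("pics/crop1.png",cv2.resize(im,None,fx=4,fy=4,interpolation=cv2.INTER_CUBIC))
E
```

```text
(no output)
```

View pics/crop1.png

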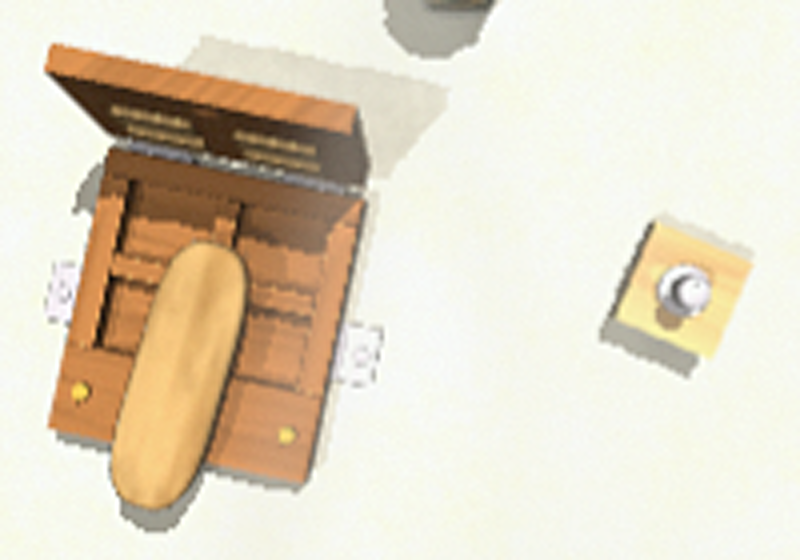

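The crop shows the plungers at (80,392) and (288,436), the front corners at (50,428) and (305,480), and the pin top at about (690,290). The brush ends are at (215,243) and (145,507), and the lid's free edge runs from (48,58) to (355,118).

```bash
python3 - <<'E'
from h import *
import pickle
o,c=pickle.load(open("top.pkl","rb")); W=wc(o,c)
P=lambda x,y,z: px2z(W,c,(205+x/4-.4,200+y/4-.4),z)
pl=P(80,392,.046); pr=P(288,436,.046)
print("plungers",pl,pr,np.linalg.norm(pl-pr))
y=(pl-pr)[:2]/np.linalg.norm((pl-pr)[:2]); x=np.array([y[1],-y[0]]); print("yaw",np.arctan2(x[1],x[0]))
hole=(pl+pr)[:2]/2; org=hole+.06*x; print("hole",hole,"org",org,"hinge",org+.085*x)
for n,q in dict(fl=(50,428),fr=(305,478)).items(): d=P(*q,.04)[:2]-org; print(n,d@x,d@y)
print("brush ends",P(215,243,.086),P(147,507,.086),"sides",P(160,300,.086),P(247,300,.086), P(113,460,.086),P(205,460,.086))
for th in (1.57,1.7,1.8,1.95):
  L=[]
  for s in (.075,-.075):
    for t in (0,.014):
      r=.17; a=np.array([org[0],org[1],0]); X=np.r_[x,0];Y=np.r_[y,0];Z=np.array([0,0,1])
      p=a+X*.085+Z*.04+Y*s - r*(np.cos(th)*X-np.sin(th)*Z)+t*(np.cos(th)*Z+np.sin(th)*X)
      u=proj(W,c,p)[0]; L.append(((u+.4-[205,200])*4).round())
  print(th,np.array(L).tolist())
print("pin collar",P(683,292,.05),"top",P(690,290,.095))
rc=[P(*q,.045)[:2] for q in ((655,218),(752,262),(712,357),(618,308))]; print("rest",np.mean(rc,0),rc, rc[1]-rc[0])
for n,q,z in (("jar",(399,232),.08),("pep",(225,230),.09),("tub",(573,232),.07),("eggs",(457,160),.05)): print(n,px2z(W,c,(q[0]/1.25,q[1]/1.25),z))
M=T(ctrl.get_obs()); print(M.round(3))
E
```

```text
plungers [0.43789315 0.20895126 0.046     ] [0.41689586 0.08976409 0.046     ] 0.12102259452140485
yaw -0.1743814126336413
hole [0.4273945  0.14935768] org [0.48648455 0.13894774] hinge [0.57019544 0.12420033]
fl -0.08436187080053832 0.07435320609547229
fr -0.08207375152493195 -0.07435956442912951
brush ends [0.52482079 0.12881855 0.086     ] [0.38046027 0.160874   0.086     ] sides [0.4928712 0.1577967 0.086    ] [0.49433601 0.11023163 0.086     ] [0.40524725 0.18034373 0.086     ] [0.40691759 0.13013749 0.086     ]
1.57 [[35.0, 116.0], [41.0, 87.0], [342.0, 179.0], [348.0, 151.0]]
1.7 [[46.0, 71.0], [53.0, 43.0], [352.0, 134.0], [358.0, 106.0]]
1.8 [[55.0, 38.0], [62.0, 11.0], [359.0, 100.0], [366.0, 73.0]]
1.95 [[69.0, -9.0], [77.0, -33.0], [371.0, 53.0], [377.0, 28.0]]
pin collar [ 0.50490763 -0.13099509  0.05      ] top [ 0.50709681 -0.12957227  0.095     ]
rest [ 0.50810221 -0.13220945] [array([ 0.54629585, -0.11464666]), array([ 0.52291381, -0.17035232]), array([ 0.46852041, -0.14890228]), array([ 0.49467877, -0.09493653])] [-0.02338203 -0.05570566]
jar [0.6938636  0.00102297 0.08      ]
pep [0.68768576 0.30802885 0.09      ]
tub [ 0.70493384 -0.31049653  0.07      ]
eggs [ 0.83596125 -0.10113868  0.05      ]
[[ 0.384  0.923 -0.001  0.22 ]
 [ 0.923 -0.384 -0.001  0.531]
 [-0.002 -0.    -1.     0.404]
 [ 0.     0.     0.     1.   ]]
```

```bash
cat >> h.py <<'E'
def go(x,y,z,yaw=None):
    "grasp-point target (TCP-0.155 along z) -> tool shift in cm after roll deg"
    M=T(ctrl.get_obs()); a=np.degrees(np.arctan2(M[1,0],M[0,0]))
    r=0 if yaw is None else (a-yaw+90)%180-90
    b=np.radians(a-r); d=np.array([x,y,z+.155])-M[:3,3]
    print("yaw %.1f roll %.1f"%(a,r),"x %.2f y %.2f z %.2f"%(100*(d[0]*np.cos(b)+d[1]*np.sin(b)),100*(d[0]*np.sin(b)-d[1]*np.cos(b)),-100*d[2]), "grasp now",(M[:3,3]+.155*M[:3,2]).round(4),"tilt",M[:2,2].round(4))
E
python3 -c "
from h import *
go(.453,.145,.2,77.5)"
```

```text
yaw 67.4 roll -10.1 x -32.63 y 31.05 z 4.89 grasp now [0.2204 0.5306 0.2489] tilt [-0.0009 -0.0013]
```

Call:
move_arm:
  moves:
    - {"roll":-10.1,"gripper":100}
    - {"x":-3.27,"y":3.11}
    - {"x":-3.27,"y":3.11}
    - {"x":-3.27,"y":3.11}
    - {"x":-3.27,"y":3.11}

```text
validation failed for argument at $.mo...
```

Call:
move_arm:
  moves:
    - {"x":-3.27,"y":3.11}
    - {"x":-3.27,"y":3.11}
    - {"x":-3.27,"y":3.11}
    - {"x":-3.27,"y":3.11}
    - {"x":-3.27,"y":3.11}

```text
validation failed for argument at $.mo...
```

Call:
move_arm:
  moves:
    - {"x":-3.27,"y":3.11}
    - {"z":3.0}
    - {"z":0}
    - {"z":0}

```text
validation failed for argument at $.mo...
```

```bash
python3 - <<'E'
from h import *
import pickle
o,c=shot("wrist","w1.png"); pickle.dump((o,c),open("w1.pkl","wb"))
go(.453,.145,.070,77.5); print(o["wrist_force"])
W=wc(o,c); print(np.round(W,3).tolist())
B=[np.array([.453,.145,.086])+l*np.array([.976,-.217,0])+w*np.array([.217,.976,0]) for l,w in((-.076,0),(.076,0),(0,.028),(0,-.028))]
print(proj(W,c,B).round(0).tolist())
E
```

```text
yaw 67.4 roll -10.1 x -32.64 y 31.05 z 17.90 grasp now [0.2204 0.5307 0.249 ] tilt [-0.0008 -0.0011]
[ 0.95818642  0.26317119 -1.68781187]
[[0.384, -0.873, -0.3, 0.142], [0.923, 0.363, 0.126, 0.563], [-0.001, -0.325, 0.946, 0.373], [0.0, 0.0, 0.0, 1.0]]
[[64.0, 467.0], [116.0, 552.0], [113.0, 511.0], [70.0, 514.0]]
```

View pics/w1.png

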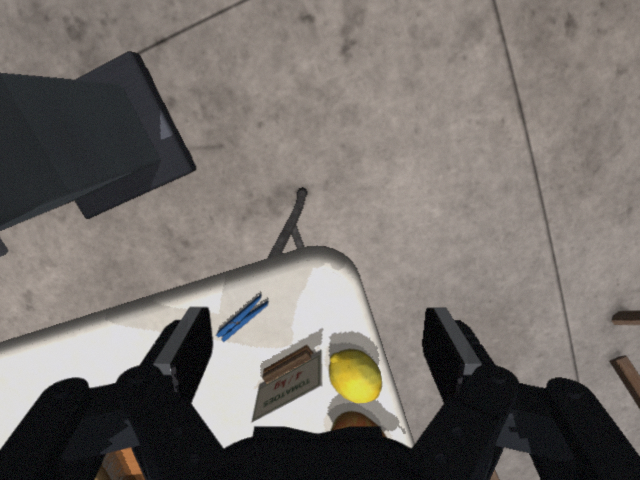

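The moves were refused, so this wrist picture only shows the starting view: table corner and lemon. Every row probably needs all five fields.

Call:
move_arm:
  moves:
    - {"gripper":100,"x":0,"y":0,"z":0,"roll":-10.1}
    - {"gripper":100,"x":-3.27,"y":3.11,"z":0,"roll":0}
    - {"gripper":100,"x":-3.27,"y":3.11,"z":0,"roll":0}
    - {"gripper":100,"x":-3.27,"y":3.11,"z":0,"roll":0}
    - {"gripper":100,"x":-3.27,"y":3.11,"z":0,"roll":0}

```text
time_s: 0.78
eef_pos: [0.3143, 0.3752, 0.4045]
eef_rot: [0.0, 0.78, 0.626, -0.0]
wrist_force: [0.8, -0.1, -0.4]
opening: 0.998
```

Call:
move_arm:
  moves:
    - {"gripper":100,"x":-3.27,"y":3.11,"z":0,"roll":0}
    - {"gripper":100,"x":-3.27,"y":3.11,"z":0,"roll":0}
    - {"gripper":100,"x":-3.27,"y":3.11,"z":0,"roll":0}
    - {"gripper":100,"x":-3.27,"y":3.11,"z":0,"roll":0}
    - {"gripper":100,"x":-3.27,"y":3.11,"z":0,"roll":0}

```text
time_s: 1.4
eef_pos: [0.4309, 0.1819, 0.4046]
eef_rot: [-0.0, 0.78, 0.626, 0.0]
wrist_force: [0.7, 0.3, -0.1]
opening: 0.999
```

Call:
move_arm:
  moves:
    - {"gripper":100,"x":-3.27,"y":3.11,"z":0,"roll":0}
    - {"gripper":100,"x":0,"y":0,"z":3,"roll":0}
    - {"gripper":100,"x":0,"y":0,"z":0,"roll":0}

```text
time_s: 1.78
eef_pos: [0.4529, 0.144, 0.3725]
eef_rot: [-0.002, 0.78, 0.626, -0.002]
wrist_force: [0.5, 0.8, -0.9]
opening: 1.002
```

```bash
python3 - <<'E'
from h import *
import pickle
o,c=shot("wrist","w2.png"); pickle.dump((o,c),open("w2.pkl","wb"))
go(.453,.145,.070,77.5); print(o["wrist_force"])
W=wc(o,c)
B=[np.array([.453,.145,.086])+l*np.array([.976,-.217,0])+w*np.array([.217,.976,0]) for l,w in((-.076,0),(.076,0),(0,.028),(0,-.028))]
print(proj(W,c,B).round(0).tolist(), proj(W,c,[.453,.145,.07]))
E
```

```text
yaw 77.5 roll 0.0 x 0.04 y -0.04 z 14.89 grasp now [0.4528 0.1445 0.2189] tilt [-0.003  -0.0001]
[ 0.48517202  0.80691288 -0.86531454]
[[319.0, 121.0], [319.0, 322.0], [358.0, 231.0], [280.0, 231.0]] [[318.92508418 224.06840795]]
```

View pics/w2.png

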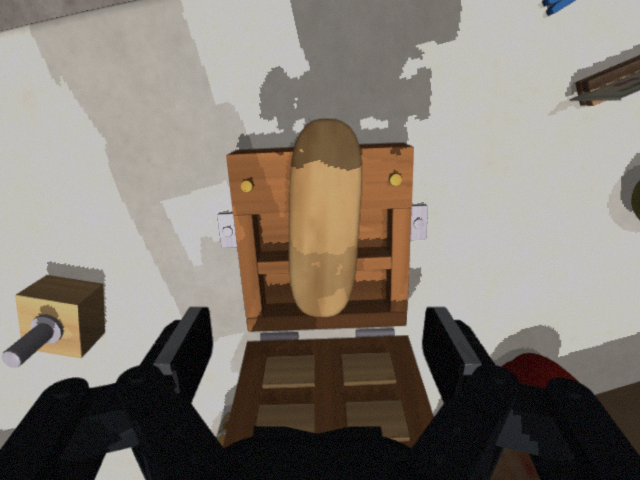

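The wrist view shows the brush ends at (327,119) and (323,317), about 4 mm to tool +x of my estimate. The plungers are at (247,186) and (396,180). Shifting 0.4 cm in x, then descending.

```bash
python3 - <<'E'
from h import *
import pickle
o,c=pickle.load(open("w2.pkl","rb"));W=wc(o,c)
a=px2z(W,c,(396,180),.046);b=px2z(W,c,(247,186),.046); print(a,b,(a+b)/2,np.linalg.norm(a-b))
E
```

```text
[0.43762595 0.21159622 0.046     ] [0.41647164 0.09397226 0.046     ] [0.4270488  0.15278424 0.046     ] 0.11951108617285819
```

Call:
move_arm:
  moves:
    - {"gripper":100,"x":0.4,"y":0,"z":3,"roll":0}
    - {"gripper":100,"x":0,"y":0,"z":3,"roll":0}
    - {"gripper":100,"x":0,"y":0,"z":3,"roll":0}
    - {"gripper":100,"x":0,"y":0,"z":3,"roll":0}
    - {"gripper":100,"x":0,"y":0,"z":2.7,"roll":0}

```text
time_s: 2.45
eef_pos: [0.4549, 0.1493, 0.228]
eef_rot: [0.0, 0.779, 0.627, 0.001]
wrist_force: [0.2, 0.5, -0.1]
opening: 0.999
```

Call:
move_arm:
  moves:
    - {"gripper":100,"x":0,"y":0,"z":0,"roll":0}
    - {"gripper":0,"x":0,"y":0,"z":0,"roll":0}
    - {"gripper":0,"x":0,"y":0,"z":0,"roll":0}
    - {"gripper":0,"x":0,"y":0,"z":0,"roll":0}
    - {"gripper":0,"x":0,"y":0,"z":0,"roll":0}

```text
time_s: 3.08
eef_pos: [0.4555, 0.1486, 0.23]
eef_rot: [0.001, 0.78, 0.626, 0.001]
wrist_force: [-3.5, -0.8, 10.6]
opening: 0.583
```

Call:
move_arm:
  moves:
    - {"gripper":0,"x":0,"y":0,"z":0,"roll":0}
    - {"gripper":0,"x":0,"y":0,"z":0,"roll":0}

```text
time_s: 3.32
eef_pos: [0.4555, 0.1486, 0.23]
eef_rot: [0.001, 0.78, 0.626, 0.001]
wrist_force: [-4.0, -1.4, 11.1]
opening: 0.582
```

Call:
move_arm:
  moves:
    - {"gripper":0,"x":0,"y":0,"z":-1.5,"roll":0}
    - {"gripper":0,"x":0,"y":0,"z":-3.5,"roll":0}
    - {"gripper":0,"x":0,"y":0,"z":-4,"roll":0}
    - {"gripper":0,"x":0,"y":0,"z":-3,"roll":0}
    - {"gripper":0,"x":0,"y":0,"z":0,"roll":0}

```text
time_s: 3.95
eef_pos: [0.4555, 0.1486, 0.3513]
eef_rot: [0.002, 0.78, 0.626, 0.003]
wrist_force: [0.3, -0.3, -1.9]
opening: 0.584
```

Call:
move_arm:
  moves:
    - {"gripper":0,"x":-3,"y":0.8,"z":0,"roll":0}
    - {"gripper":0,"x":-4.5,"y":1.2,"z":0,"roll":0}
    - {"gripper":0,"x":-4.5,"y":1.2,"z":0,"roll":0}
    - {"gripper":0,"x":-4.5,"y":1.2,"z":0,"roll":0}
    - {"gripper":0,"x":-4.5,"y":1.2,"z":0,"roll":0}

```text
time_s: 4.58
eef_pos: [0.4633, -0.0699, 0.3468]
eef_rot: [-0.001, 0.78, 0.626, -0.0]
wrist_force: [0.5, 0.7, -0.6]
opening: 0.583
```

Call:
move_arm:
  moves:
    - {"gripper":0,"x":-4.5,"y":1.2,"z":0,"roll":0}
    - {"gripper":0,"x":-4.5,"y":1.2,"z":0,"roll":0}
    - {"gripper":0,"x":-4.5,"y":1.2,"z":0,"roll":0}
    - {"gripper":0,"x":-4.5,"y":1.2,"z":0,"roll":0}
    - {"gripper":0,"x":-1.7,"y":0.4,"z":0,"roll":0}

```text
time_s: 5.2
eef_pos: [0.4716, -0.2743, 0.3466]
eef_rot: [-0.001, 0.78, 0.625, -0.0]
wrist_force: [1.3, 1.0, -1.1]
opening: 0.587
```

```bash
python3 - <<'E'
from h import *
import pickle
o,c=shot("scene","s2.png",scale=1.25)
o,c=shot("wrist","w3.png"); pickle.dump((o,c),open("w3.pkl","wb"))
a=cv2.imread("pics/s2.png")[200:450,200:750]; b=cv2.imread("pics/w3.png")
b=cv2.resize(b,(467,350)); v=np.zeros((600,550,3),np.uint8); v[:250]=a; v[250:,:467]=b; cv2.imwrite("pics/v5.png",v)
go(.47,-.27,.030,77.5); print(o["wrist_force"],o["opening"])
E
```

```text
yaw 77.4 roll -0.1 x 0.28 y -0.24 z 16.17 grasp now [ 0.4716 -0.2731  0.1917] tilt [-0.0012  0.001 ]
[-0.6536112  -1.50168073 -1.96870802] 0.5861310789771296
```

View pics/v5.png

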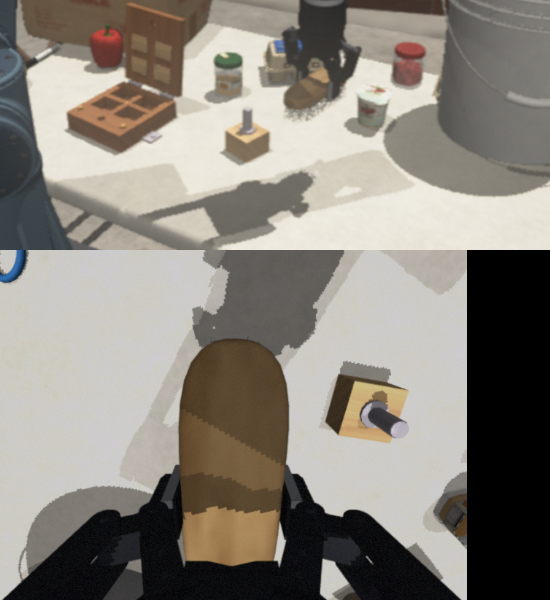

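The brush is held between the pads and the mould is empty. Checking whether it is level in the grip, from its front end at raw (325,121) and its width of about 144 px at row 247.

```bash
python3 - <<'E'
from h import *
import pickle
o,c=pickle.load(open("w3.pkl","rb"));W=wc(o,c);M=T(o)
g=M[:3,3]+.155*M[:3,2]
for top in(.008,.012,.016):
 for p in (-15,-8,0,8,15):
  a=np.radians(p); L=M[:3,1]*np.cos(a)+np.array([0,0,1])*np.sin(a); N=np.cross(M[:3,0],L); N*=np.sign(N[2])
  c0=g+N*top
  q=[c0-L*.076]+[c0+s*.0248*M[:3,0]-L*.045 for s in(1,-1)]
  print(top,p,proj(W,c,q).round(0).tolist())
E
```

```text
0.008 -15 [[317.0, 159.0], [399.0, 255.0], [235.0, 255.0]]
0.008 -8 [[317.0, 145.0], [396.0, 243.0], [238.0, 243.0]]
0.008 0 [[317.0, 135.0], [392.0, 232.0], [242.0, 232.0]]
0.008 8 [[317.0, 131.0], [389.0, 224.0], [245.0, 224.0]]
0.008 15 [[317.0, 132.0], [386.0, 220.0], [248.0, 220.0]]
0.012 -15 [[317.0, 165.0], [401.0, 263.0], [233.0, 263.0]]
0.012 -8 [[317.0, 148.0], [398.0, 249.0], [236.0, 249.0]]
0.012 0 [[317.0, 136.0], [395.0, 236.0], [239.0, 236.0]]
0.012 8 [[317.0, 130.0], [391.0, 226.0], [243.0, 226.0]]
0.012 15 [[317.0, 130.0], [388.0, 220.0], [246.0, 220.0]]
0.016 -15 [[317.0, 172.0], [404.0, 272.0], [230.0, 272.0]]
0.016 -8 [[317.0, 152.0], [401.0, 256.0], [233.0, 256.0]]
0.016 0 [[317.0, 137.0], [397.0, 240.0], [237.0, 240.0]]
0.016 8 [[317.0, 129.0], [394.0, 228.0], [241.0, 228.0]]
0.016 15 [[317.0, 127.0], [391.0, 221.0], [244.0, 221.0]]
```

Call:
move_arm:
  moves:
    - {"gripper":0,"x":0,"y":0,"z":4,"roll":0}
    - {"gripper":0,"x":0,"y":0,"z":4,"roll":0}
    - {"gripper":0,"x":0,"y":0,"z":4,"roll":0}
    - {"gripper":0,"x":0,"y":0,"z":1.5,"roll":0}
    - {"gripper":0,"x":0,"y":0,"z":0,"roll":0}

```text
time_s: 5.92
eef_pos: [0.4721, -0.2711, 0.2121]
eef_rot: [-0.001, 0.779, 0.627, -0.0]
wrist_force: [-0.0, 0.2, -0.7]
opening: 0.588
```

Call:
move_arm:
  moves:
    - {"gripper":0,"x":0,"y":0,"z":0.5,"roll":0}
    - {"gripper":0,"x":0,"y":0,"z":0.3,"roll":0}
    - {"gripper":0,"x":0,"y":0,"z":0,"roll":0}

```text
time_s: 6.3
eef_pos: [0.4724, -0.2724, 0.2052]
eef_rot: [0.0, 0.78, 0.626, 0.0]
wrist_force: [0.5, -0.5, -0.6]
opening: 0.582
```

Call:
move_arm:
  moves:
    - {"gripper":0,"x":0,"y":0,"z":0.4,"roll":0}
    - {"gripper":0,"x":0,"y":0,"z":0.2,"roll":0}
    - {"gripper":0,"x":0,"y":0,"z":0,"roll":0}

```text
time_s: 6.68
eef_pos: [0.4721, -0.2722, 0.1984]
eef_rot: [-0.0, 0.78, 0.626, -0.0]
wrist_force: [0.4, -0.5, -1.0]
opening: 0.58
```

Call:
move_arm:
  moves:
    - {"gripper":0,"x":0,"y":0,"z":0.4,"roll":0}
    - {"gripper":0,"x":0,"y":0,"z":0.2,"roll":0}
    - {"gripper":0,"x":0,"y":0,"z":0,"roll":0}

```text
time_s: 7.05
eef_pos: [0.4721, -0.2721, 0.1924]
eef_rot: [-0.0, 0.78, 0.626, -0.0]
wrist_force: [0.5, -0.4, -0.9]
opening: 0.582
```

Call:
move_arm:
  moves:
    - {"gripper":0,"x":0,"y":0,"z":0.2,"roll":0}
    - {"gripper":0,"x":0,"y":0,"z":0,"roll":0}

```text
time_s: 7.3
eef_pos: [0.4722, -0.2722, 0.1906]
eef_rot: [-0.0, 0.78, 0.626, -0.0]
wrist_force: [0.7, -0.4, -1.1]
opening: 0.585
```

Call:
move_arm:
  moves:
    - {"gripper":0,"x":0,"y":0,"z":0.2,"roll":0}
    - {"gripper":0,"x":0,"y":0,"z":0,"roll":0}

```text
time_s: 7.55
eef_pos: [0.4724, -0.2723, 0.19]
eef_rot: [-0.0, 0.78, 0.626, -0.0]
wrist_force: [-3.3, 3.2, 11.7]
opening: 0.583
```

Call:
move_arm:
  moves:
    - {"gripper":0,"x":0,"y":0,"z":0.2,"roll":0}
    - {"gripper":0,"x":0,"y":0,"z":0,"roll":0}

```text
time_s: 7.8
eef_pos: [0.4725, -0.2724, 0.1899]
eef_rot: [-0.0, 0.78, 0.626, -0.0]
wrist_force: [-11.0, 8.1, 31.0]
opening: 0.584
```

Call:
move_arm:
  moves:
    - {"gripper":0,"x":0,"y":0,"z":-0.3,"roll":0}
    - {"gripper":100,"x":0,"y":0,"z":0,"roll":0}
    - {"gripper":100,"x":0,"y":0,"z":0,"roll":0}
    - {"gripper":100,"x":0,"y":0,"z":0,"roll":0}
    - {"gripper":100,"x":0,"y":0,"z":0,"roll":0}

```text
time_s: 8.43
eef_pos: [0.4721, -0.2722, 0.1894]
eef_rot: [-0.0, 0.78, 0.626, -0.0]
wrist_force: [0.2, 0.2, -0.4]
opening: 1.002
```

Call:
move_arm:
  moves:
    - {"gripper":100,"x":0,"y":0,"z":0,"roll":0}
    - {"gripper":100,"x":0,"y":0,"z":-4,"roll":0}
    - {"gripper":0,"x":0,"y":0,"z":-5,"roll":0}
    - {"gripper":0,"x":0,"y":0,"z":-5,"roll":0}
    - {"gripper":0,"x":0,"y":0,"z":-6,"roll":0}

```text
time_s: 9.05
eef_pos: [0.4718, -0.2719, 0.3906]
eef_rot: [-0.001, 0.78, 0.626, -0.0]
wrist_force: [0.7, -0.3, -0.1]
opening: 0.377
```

```bash
python3 - <<'E'
from h import *
import pickle
o,c=ctrl.get_obs(),None
go(.61,.117,.25,77.5)
go(.5,-.131,.25,77.5)
E
```

```text
yaw 77.5 roll 0.0 x 40.96 y 5.08 z -1.44 grasp now [ 0.4716 -0.2717  0.2356] tilt [-0.0013  0.0011]
yaw 77.5 roll 0.0 x 14.36 y -0.29 z -1.44 grasp now [ 0.4716 -0.2717  0.2356] tilt [-0.0013  0.0011]
```

Call:
move_arm:
  moves:
    - {"gripper":0,"x":0,"y":0,"z":-3.5,"roll":0}
    - {"gripper":0,"x":4.23,"y":0.98,"z":0,"roll":0}
    - {"gripper":0,"x":4.23,"y":0.98,"z":0,"roll":0}
    - {"gripper":0,"x":4.23,"y":0.98,"z":0,"roll":0}
    - {"gripper":0,"x":4.23,"y":0.98,"z":0,"roll":0}

```text
time_s: 9.68
eef_pos: [0.5474, -0.1142, 0.4247]
eef_rot: [0.0, 0.78, 0.626, 0.0]
wrist_force: [0.1, 0.1, -0.4]
opening: -0.002
```

Call:
move_arm:
  moves:
    - {"gripper":0,"x":4.23,"y":0.98,"z":0,"roll":0}
    - {"gripper":0,"x":4.23,"y":0.98,"z":0,"roll":0}
    - {"gripper":0,"x":4.23,"y":0.98,"z":0,"roll":0}
    - {"gripper":0,"x":4.23,"y":0.98,"z":0,"roll":0}
    - {"gripper":0,"x":4.23,"y":0.98,"z":0,"roll":0}

```text
time_s: 10.3
eef_pos: [0.6409, 0.0819, 0.4246]
eef_rot: [-0.0, 0.78, 0.626, -0.0]
wrist_force: [0.5, -0.9, 0.7]
opening: -0.006
```

Call:
move_arm:
  moves:
    - {"gripper":0,"x":0,"y":0,"z":0,"roll":0}
    - {"gripper":0,"x":0,"y":0,"z":0,"roll":0}

```text
time_s: 10.55
eef_pos: [0.6403, 0.0803, 0.4243]
eef_rot: [-0.0, 0.78, 0.626, -0.0]
wrist_force: [-0.4, 0.5, -0.6]
opening: 0.001
```

```bash
python3 - <<'E'
from h import *
import pickle
o,c=shot("scene","s3.png",scale=1.25); pickle.dump((o,c),open("s3.pkl","wb"))
a=cv2.imread("pics/raw_s3.png")[120:320,180:500]
cv2.imwrite("pics/v6.png",cv2.resize(a,None,fx=2.5,fy=2.5,interpolation=cv2.INTER_CUBIC))
go(.641,.081,.183,77.5)
E
```

```text
yaw 77.5 roll 0.0 x 0.14 y 0.05 z 8.64 grasp now [0.6401 0.0797 0.2694] tilt [-0.0007 -0.0004]
```

View pics/v6.png

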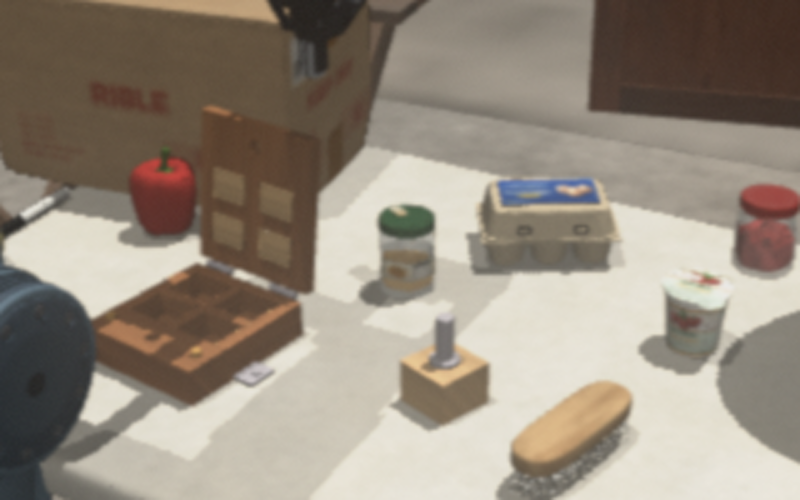

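The brush (575,435) is lying flat with its bristles down, clear of the mould. The lid is upright with its top edge from (205,108) to (320,140), and the gripper is above and behind it. Next I lower the fingers behind the lid and push.

Call:
move_arm:
  moves:
    - {"gripper":0,"x":0,"y":0,"z":3,"roll":0}
    - {"gripper":0,"x":0,"y":0,"z":3,"roll":0}
    - {"gripper":0,"x":0,"y":0,"z":2.6,"roll":0}
    - {"gripper":0,"x":0,"y":-1,"z":0,"roll":0}

```text
time_s: 11.1
eef_pos: [0.6296, 0.0812, 0.3363]
eef_rot: [-0.002, 0.78, 0.625, -0.002]
wrist_force: [-1.2, 1.1, 0.2]
opening: 0.001
```

Call:
move_arm:
  moves:
    - {"gripper":0,"x":0,"y":-1,"z":0,"roll":0}
    - {"gripper":0,"x":0,"y":-1,"z":0,"roll":0}
    - {"gripper":0,"x":0,"y":-1,"z":0,"roll":0}
    - {"gripper":0,"x":0,"y":-1,"z":0,"roll":0}

```text
time_s: 11.6
eef_pos: [0.5918, 0.0911, 0.341]
eef_rot: [0.002, 0.78, 0.626, 0.001]
wrist_force: [0.8, -2.7, 8.3]
opening: 0.001
```

Call:
move_arm:
  moves:
    - {"gripper":0,"x":0,"y":-1,"z":0,"roll":0}
    - {"gripper":0,"x":0,"y":-1,"z":0,"roll":0}
    - {"gripper":0,"x":0,"y":-1,"z":0,"roll":0}
    - {"gripper":0,"x":0,"y":-1,"z":0,"roll":0}

```text
time_s: 12.1
eef_pos: [0.5517, 0.1001, 0.3383]
eef_rot: [-0.0, 0.78, 0.626, -0.0]
wrist_force: [1.2, -1.0, 0.5]
opening: -0.002
```

Call:
move_arm:
  moves:
    - {"gripper":0,"x":0,"y":-1,"z":0,"roll":0}
    - {"gripper":0,"x":0,"y":-1,"z":0,"roll":0}
    - {"gripper":0,"x":0,"y":-1,"z":0,"roll":0}
    - {"gripper":0,"x":0,"y":-1,"z":0,"roll":0}

```text
time_s: 12.6
eef_pos: [0.5129, 0.1087, 0.3387]
eef_rot: [-0.0, 0.78, 0.626, -0.0]
wrist_force: [0.3, 0.1, -0.5]
opening: -0.002
```

Call:
move_arm:
  moves:
    - {"gripper":0,"x":0,"y":0,"z":-4,"roll":0}
    - {"gripper":100,"x":-5,"y":0.95,"z":0,"roll":0}
    - {"gripper":100,"x":-6,"y":1.15,"z":0,"roll":0}
    - {"gripper":100,"x":-6,"y":1.15,"z":0,"roll":0}
    - {"gripper":100,"x":-6,"y":1.15,"z":0,"roll":0}

```text
time_s: 13.22
eef_pos: [0.5063, -0.1271, 0.379]
eef_rot: [0.0, 0.78, 0.626, 0.0]
wrist_force: [0.6, -0.9, -0.6]
opening: 0.849
```

Call:
move_arm:
  moves:
    - {"gripper":100,"x":-0.6,"y":0.1,"z":3,"roll":0}
    - {"gripper":100,"x":0,"y":0,"z":0,"roll":0}
    - {"gripper":100,"x":0,"y":0,"z":0,"roll":0}

```text
time_s: 13.6
eef_pos: [0.5066, -0.131, 0.3493]
eef_rot: [0.0, 0.779, 0.626, 0.0]
wrist_force: [0.5, 0.1, -0.2]
opening: 1.001
```

```bash
python3 - <<'E'
from h import *
import pickle
o,c=shot("wrist","w4.png"); pickle.dump((o,c),open("w4.pkl","wb")); W=wc(o,c)
print("proj collar/top",proj(W,c,[[.506,-.131,.05],[.506,-.131,.095]]).round(0).tolist())
o2,c2=shot("scene","s4.png")
a=cv2.imread("pics/raw_s4.png")[150:290,200:420]; a=cv2.resize(a,(393,250)); b=cv2.imread("pics/w4.png")[:350]
v=np.zeros((600,640,3),np.uint8); v[:350]=b; v[350:,:393]=a; cv2.imwrite("pics/v7.png",v)
go(.506,-.131,.075,77.5)
E
```

```text
proj collar/top [[317.0, 223.0], [317.0, 244.0]]
yaw 77.6 roll 0.1 x -0.04 y -0.09 z 11.99 grasp now [ 0.5072 -0.1309  0.1949] tilt [ 0.0016 -0.0007]
```

View pics/v7.png

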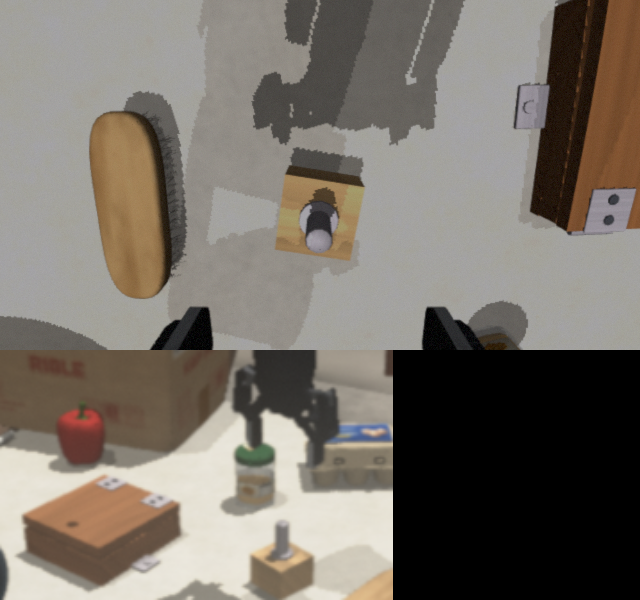

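The lid is down. The pin collar is at (319,222) and its top at (319,241), within 2 px of prediction. The lid hole is visible at (72,523) in the scene inset. Grasping the pin.

Call:
move_arm:
  moves:
    - {"gripper":100,"x":0.1,"y":-0.2,"z":3,"roll":0}
    - {"gripper":100,"x":0,"y":0,"z":3,"roll":0}
    - {"gripper":100,"x":0,"y":0,"z":3,"roll":0}
    - {"gripper":100,"x":0,"y":0,"z":2.8,"roll":0}
    - {"gripper":100,"x":0,"y":0,"z":0,"roll":0}

```text
time_s: 14.32
eef_pos: [0.5043, -0.129, 0.2296]
eef_rot: [-0.002, 0.779, 0.627, -0.001]
wrist_force: [0.3, 0.2, 0.5]
opening: 1.003
```

Call:
move_arm:
  moves:
    - {"gripper":0,"x":0,"y":0,"z":0,"roll":0}
    - {"gripper":0,"x":0,"y":0,"z":0,"roll":0}
    - {"gripper":0,"x":0,"y":0,"z":0,"roll":0}
    - {"gripper":0,"x":0,"y":0,"z":0,"roll":0}
    - {"gripper":0,"x":0,"y":0,"z":0,"roll":0}

```text
time_s: 14.95
eef_pos: [0.5051, -0.1304, 0.2315]
eef_rot: [0.001, 0.78, 0.626, 0.0]
wrist_force: [-2.0, 1.4, 5.6]
opening: 0.194
```

Call:
move_arm:
  moves:
    - {"gripper":0,"x":0,"y":0,"z":0,"roll":0}
    - {"gripper":0,"x":0,"y":0,"z":0,"roll":0}

```text
time_s: 15.2
eef_pos: [0.5051, -0.1304, 0.2315]
eef_rot: [0.0, 0.78, 0.626, 0.0]
wrist_force: [-1.6, 0.5, 5.7]
opening: 0.196
```

Call:
move_arm:
  moves:
    - {"gripper":0,"x":0,"y":0,"z":-1,"roll":0}
    - {"gripper":0,"x":0,"y":0,"z":-4,"roll":0}
    - {"gripper":0,"x":0,"y":0,"z":-4,"roll":0}
    - {"gripper":0,"x":0,"y":0,"z":-3,"roll":0}
    - {"gripper":0,"x":3.68,"y":-1.96,"z":0,"roll":0}

```text
time_s: 15.82
eef_pos: [0.4949, -0.0917, 0.3544]
eef_rot: [0.003, 0.781, 0.625, 0.002]
wrist_force: [0.3, 0.5, -0.5]
opening: 0.194
```

Call:
move_arm:
  moves:
    - {"gripper":0,"x":3.68,"y":-1.96,"z":0,"roll":0}
    - {"gripper":0,"x":3.68,"y":-1.96,"z":0,"roll":0}
    - {"gripper":0,"x":3.68,"y":-1.96,"z":0,"roll":0}
    - {"gripper":0,"x":3.68,"y":-1.96,"z":0,"roll":0}
    - {"gripper":0,"x":3.68,"y":-1.96,"z":0,"roll":0}

```text
time_s: 16.45
eef_pos: [0.437, 0.1119, 0.3511]
eef_rot: [0.0, 0.78, 0.626, 0.0]
wrist_force: [0.1, 0.1, -0.5]
opening: 0.198
```

Call:
move_arm:
  moves:
    - {"gripper":0,"x":3.68,"y":-1.96,"z":0,"roll":0}
    - {"gripper":0,"x":0,"y":0,"z":2,"roll":0}
    - {"gripper":0,"x":0,"y":0,"z":0,"roll":0}
    - {"gripper":0,"x":0,"y":0,"z":0,"roll":0}

```text
time_s: 16.95
eef_pos: [0.4267, 0.1506, 0.3313]
eef_rot: [0.0, 0.78, 0.626, 0.0]
wrist_force: [0.1, -0.9, -0.4]
opening: 0.193
```

```bash
python3 - <<'E'
from h import *
import pickle
o,c=shot("wrist","w5.png"); pickle.dump((o,c),open("w5.pkl","wb")); W=wc(o,c); M=T(o)
pt=M[:3,3]+.2265*M[:3,2]; print("tip",pt, "collar",M[:3,3]+.1865*M[:3,2])
print(proj(W,c,[pt,M[:3,3]+.1865*M[:3,2],[.4272,.151,.060],[.4272,.151,.046]]).round(1).tolist())
o,c=shot("scene","s5.png"); pickle.dump((o,c),open("s5.pkl","wb"));W=wc(o,c)
print(proj(W,c,[pt,M[:3,3]+.1865*M[:3,2],[.4272,.151,.060]]).round(1).tolist())
go(.4272,.151,.2)
b=cv2.imread("pics/w5.png")[100:400,160:480]; cv2.imwrite("pics/v8.png",cv2.resize(b,None,fx=2,fy=2,interpolation=cv2.INTER_CUBIC))
E
```

```text
tip [0.42676433 0.15063734 0.10477499] collar [0.42675098 0.15063845 0.14477499]
[[317.1, 261.9], [317.1, 295.8], [317.7, 236.2], [317.7, 229.7]]
[[239.0, 230.9], [237.4, 216.2], [240.7, 246.7]]
yaw 77.5 roll 0.0 x 0.05 y 0.02 z -2.35 grasp now [0.4271 0.1505 0.1765] tilt [0.0012 0.0001]
```

View pics/v8.png

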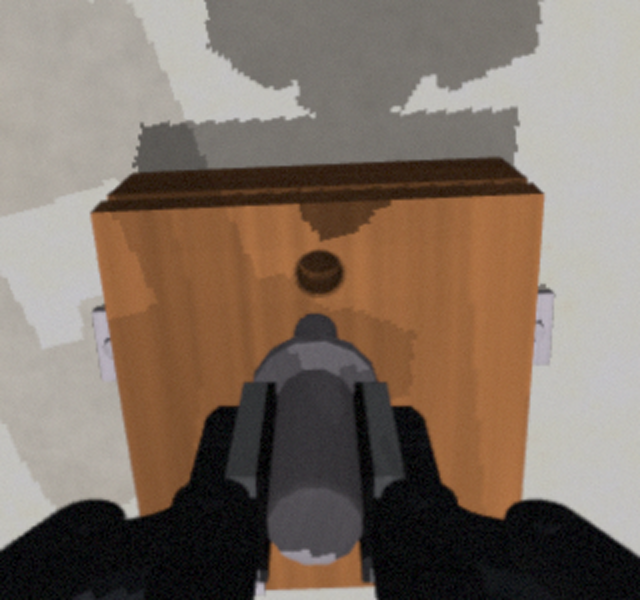

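The lid hole is centred at raw (319.5,236) and the pin tip is just behind it, its front edge at raw (317.5,257). The collar's front edge is at raw row 270. Checking the row offset against the pin's model.

```bash
python3 - <<'E'
from h import *
import pickle
o,c=pickle.load(open("w5.pkl","rb")); W=wc(o,c); M=T(o)
f=lambda r,z:M[:3,3]+z*M[:3,2]-r*M[:3,1]
print("collar front bottom/top",proj(W,c,[f(.015,.1865),f(.015,.1815)]).round(1).tolist())
print("handle top back/front", proj(W,c,[f(.009,.1365),f(-.009,.1365)]).round(1).tolist(),"tip r",[proj(W,c,f(r,.2265))[0].round(1).tolist() for r in(0,.002,.004,.006)])
print("hole est", px2z(W,c,(319.5-.7,236),.060))
a=cv2.imread("pics/raw_s5.png")[195:270,195:295]
cv2.imwrite("pics/v9.png",cv2.resize(a,None,fx=7,fy=7,interpolation=cv2.INTER_CUBIC))
E
```

```text
collar front bottom/top [[317.1, 266.4], [317.1, 271.1]]
handle top back/front [[317.1, 343.7], [317.2, 386.6]] tip r [[317.1, 261.9], [317.1, 258.6], [317.1, 255.4], [317.1, 252.1]]
hole est [0.42718599 0.15173788 0.06      ]
```

View pics/v9.png

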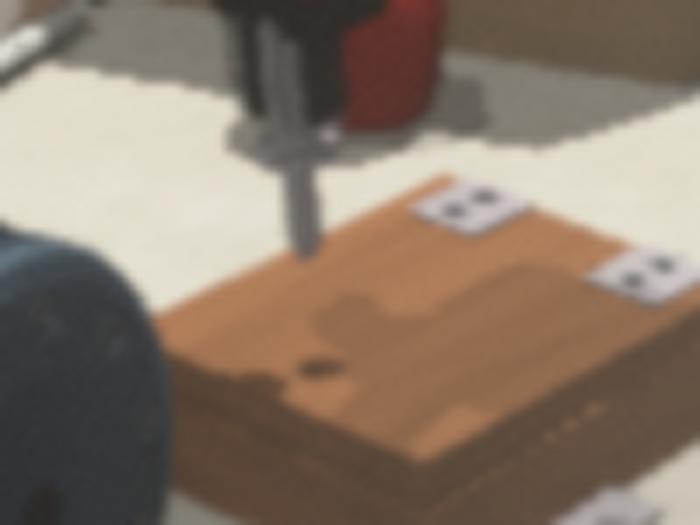

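In the scene view the pin tip is at (238.9,231.0) and the hole at (240.7,247.6), both matching prediction to about 1 px. The remaining offset is about 1.2 mm in tool x. Inserting.

Call:
move_arm:
  moves:
    - {"gripper":0,"x":0.12,"y":0,"z":1.5,"roll":0}
    - {"gripper":0,"x":0,"y":0,"z":1.5,"roll":0}
    - {"gripper":0,"x":0,"y":0,"z":1,"roll":0}
    - {"gripper":0,"x":0,"y":0,"z":0.5,"roll":0}
    - {"gripper":0,"x":0,"y":0,"z":0.5,"roll":0}

```text
time_s: 17.68
eef_pos: [0.4268, 0.1521, 0.2804]
eef_rot: [-0.0, 0.78, 0.626, -0.0]
wrist_force: [0.8, 0.2, -0.2]
opening: 0.199
```

Call:
move_arm:
  moves:
    - {"gripper":0,"x":0,"y":0,"z":0.5,"roll":0}
    - {"gripper":0,"x":0,"y":0,"z":0.3,"roll":0}
    - {"gripper":0,"x":0,"y":0,"z":0,"roll":0}

```text
time_s: 18.05
eef_pos: [0.4267, 0.1521, 0.2726]
eef_rot: [-0.0, 0.78, 0.626, -0.0]
wrist_force: [-0.6, -0.6, 0.4]
opening: 0.191
```

The tip is 14 mm inside the lid hole with no side force, so I continue.

Call:
move_arm:
  moves:
    - {"gripper":0,"x":0,"y":0,"z":0.4,"roll":0}
    - {"gripper":0,"x":0,"y":0,"z":0.4,"roll":0}
    - {"gripper":0,"x":0,"y":0,"z":0.4,"roll":0}
    - {"gripper":0,"x":0,"y":0,"z":0,"roll":0}

```text
time_s: 18.55
eef_pos: [0.4265, 0.1521, 0.2603]
eef_rot: [-0.0, 0.78, 0.626, -0.0]
wrist_force: [-0.2, -0.0, -0.7]
opening: 0.193
```

Call:
move_arm:
  moves:
    - {"gripper":0,"x":0,"y":0,"z":0.5,"roll":0}
    - {"gripper":0,"x":0,"y":0,"z":0.5,"roll":0}
    - {"gripper":0,"x":0,"y":0,"z":0,"roll":0}

```text
time_s: 18.92
eef_pos: [0.4264, 0.1521, 0.2501]
eef_rot: [-0.0, 0.78, 0.626, -0.0]
wrist_force: [0.4, 0.4, -1.1]
opening: 0.192
```

Call:
move_arm:
  moves:
    - {"gripper":0,"x":0,"y":0,"z":0.4,"roll":0}
    - {"gripper":0,"x":0,"y":0,"z":0,"roll":0}

```text
time_s: 19.18
eef_pos: [0.4269, 0.1521, 0.2467]
eef_rot: [0.0, 0.78, 0.626, 0.0]
wrist_force: [0.3, -0.1, 0.0]
opening: 0.195
```

Call:
move_arm:
  moves:
    - {"gripper":0,"x":0,"y":0,"z":0.3,"roll":0}
    - {"gripper":0,"x":0,"y":0,"z":0,"roll":0}

```text
time_s: 19.42
eef_pos: [0.4267, 0.1521, 0.2437]
eef_rot: [-0.0, 0.78, 0.626, 0.0]
wrist_force: [-1.0, -0.0, 1.9]
opening: 0.195
```

Call:
move_arm:
  moves:
    - {"gripper":0,"x":0,"y":0,"z":0.2,"roll":0}
    - {"gripper":0,"x":0,"y":0,"z":0,"roll":0}

```text
time_s: 19.68
eef_pos: [0.4266, 0.1522, 0.2416]
eef_rot: [-0.0, 0.78, 0.626, -0.0]
wrist_force: [-2.0, 0.6, 3.0]
opening: 0.196
```

Call:
move_arm:
  moves:
    - {"gripper":0,"x":0,"y":0,"z":0.2,"roll":0}
    - {"gripper":0,"x":0,"y":0,"z":0,"roll":0}

```text
time_s: 19.92
eef_pos: [0.4266, 0.1522, 0.2403]
eef_rot: [-0.0, 0.78, 0.626, -0.0]
wrist_force: [-6.4, 0.2, 13.5]
opening: 0.194
```

Call:
move_arm:
  moves:
    - {"gripper":0,"x":0,"y":0,"z":0.1,"roll":0}
    - {"gripper":0,"x":0,"y":0,"z":0,"roll":0}
    - {"gripper":0,"x":0,"y":0,"z":0,"roll":0}
    - {"gripper":0,"x":0,"y":0,"z":0,"roll":0}

```text
time_s: 20.42
eef_pos: [0.4267, 0.1523, 0.2402]
eef_rot: [-0.0, 0.78, 0.626, -0.0]
wrist_force: [-10.8, -0.9, 22.9]
opening: 0.194
```

```bash
python3 - <<'E'
from h import *
o,c=shot("scene","s6.png")
a=cv2.imread("pics/raw_s6.png")[140:330,180:500]; a=cv2.resize(a,(640,380),interpolation=cv2.INTER_CUBIC)
b=cv2.imread("pics/raw_s6.png")[200:290,190:310]; b=cv2.resize(b,(290,218),interpolation=cv2.INTER_CUBIC)
shot("wrist","w6.png"); w=cv2.imread("pics/raw_w6.png")[80:420,100:540]; w=cv2.resize(w,(282,218))
v=np.zeros((600,640,3),np.uint8); v[:380]=a; v[382:600,:290]=b; v[382:600,300:582]=w; cv2.imwrite("pics/v10.png",v)
o=ctrl.get_obs(); print(o["wrist_force"],o["eef_pos"],o["torque"],o["opening"])
E
```

```text
[-10.69178104  -0.33136489  22.43902944] [0.42668204 0.15227302 0.24017278] [-0.10346557  1.75255253 -0.05686151] 0.19203808981982737
```

View pics/v10.png

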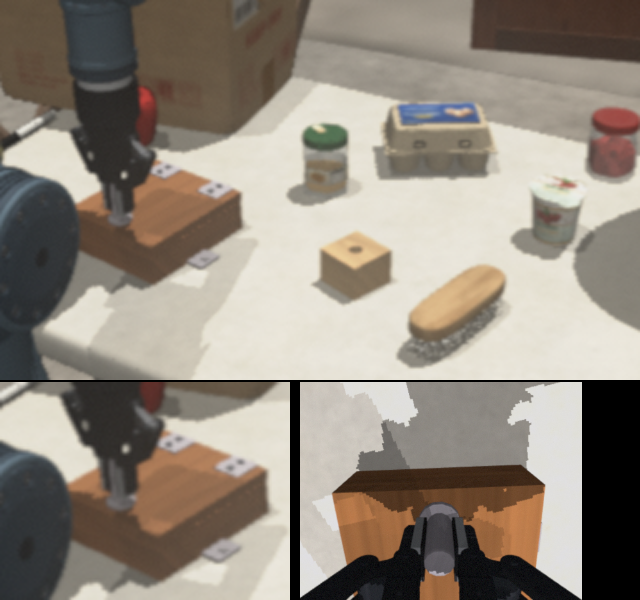

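The lid is flush with no gap in the wrist inset, and the collar is seated at (120,218). The brush lies flat and the jar, tub and pepper haven't moved. The arm is pressing with about 22 N, so I hand in.

```bash
python3 -c "
from bench import ctrl
print(ctrl.hand_in()); o=ctrl.get_obs(); print(o['wrist_force'],o['eef_pos'])"
```

```text
the job is handed in; nothing more can be done
None
the job is handed in; nothing more can be done
```

The job is done and handed in at about 20.5 s. The brush lies flat, bristles down, on the table to the right of the pin rest. The lid is closed, and the pin is through both holes up to its collar. The gripper is still holding the pin and pressing it down.

**Last checks:**
- **Pin depth:** its motion stopped hard with the tip at about 13.7 mm by arm position, against the 14 mm nominal for fully home.
- **Press:** the downward push was about 22 N, well over the 6 N needed to shut the lid. The last picture showed no gap between the halves.
- **Grip:** the opening was steady on the handle, and the fingertips were about 8 mm clear of the lid collar by calculation.
- **Bystanders:** the jar and tub stand as before. The pepper is partly behind the arm in the last picture and looked unmoved.

**What disagreed or was unexpected:**
- The first three move calls were refused because their rows lacked some fields; nothing moved.
- The top and wrist cameras differed by about 3.5 mm on where the mould sits; I settled it by viewing the pin and hole together.
- There is about 11 N of sideways reaction in the final press, which I left because the pin had gone in freely.
- Setting the brush down peaked at about 31 N upward through the gripped brush.
- A state reading after hand-in was not available.

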